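Oil and test the roller of a garage-door limit switch

TASK

Free up the sticky limit switch of the garage door: take the angled brush from the tub, dip it into the open tin until its bristles are wholly below the rim, then put the bristles against the side of the switch's roller and push the roller arm over sideways, either way, until the switch trips (about 25 degrees from upright), never as far as its end stop. Let the arm spring back upright and lay the brush (do not drop it) across the two bars of the tub again, flat and with its head hanging inside the tub, leaving the tin and the closed can standing where they are.

Things in the scene. Friction and masses are not known exactly. Their poses are not given: they have to be found in the camera images.
- brush: Dog-leg brush, 70 g, pale wooden handle 165 x 24 x 15 mm (18 wide near the head), head bent 70 deg downwards: steel ferrule 32 mm wide, stiff black bristles 30 wide, 12 thick, 41 mm long. Origin under the handle, 85 mm from its free end, 80 from the bend (balance point 13 mm nearer the head): grasp here across the width. x: along the handle to the head, z: up. Starts on the tub's bars.
- brush_tip (a point): Middle of the end of the bristles: in the brush's frame at x = 105 mm, y = 0, z = -60 mm. The head's centre line runs from the bend at (80, 0, 7.5) mm to here; the bristles are the last 41 mm of it.
- tub: Fixed beige open plastic tub, 260 (its x) x 180 (y) x 80 mm high, walls 5 mm. Two 8 mm steel bars cross its width at x = -70 and +35 mm, tops 88 mm above the bench; the brush's home: origin over x = -18 mm, y = 0, handle along x, head beyond the +35 bar. Origin on the bench under its centre. Stands on one side of the tins, the switch on the other.
- tin: Open round steel oil tin, straight-sided with pressed beads, outside diameter 90 mm, 75 mm high, wall 3 mm, bottom 4 mm, about 0.35 kg, loose; the oil itself is not shown. Origin at its underside centre. It changes places with the closed can beside it.
- tin_rim (a point): Centre of the open tin's mouth, level with its rim, 75 mm above the bench.
- can: Closed steel can with a paper band, diameter 88 mm, 84 mm high, a press-in lid on top; a bystander, to be left standing. Origin at its underside centre.
- switch: Fixed roller-lever limit switch: grey metal housing 42 mm wide, top 161 mm above the bench, bolted to an upright bracket plate held in a low drill-press vice (jaws 55 mm high). Origin on the bench straight under the upright roller. x: from the roller to the housing (21 mm behind the roller's centre), away from the robot; y: the direction in which the arm swings.
- roller (a point): Centre of the black roller (20 mm diameter, 10 mm wide along the switch's x) at the upper end of the arm; at rest 197 mm above the bench. It lies 50 mm above the arm's pivot and moves with the arm.
- lever (a joint): Angle of the roller arm in rad: 0 upright, positive when it leans to the switch's +y side, negative to -y. A light spring (about 0.18 N m per rad, some 1.5 N at the roller when it trips) returns it upright. It trips at 0.42 rad either way; end stops at 1.05 rad; past 1.0 rad counts as forced.
Mind the look-alikes: they are no part of the job. Several things have the shape of the brush; the one meant has the colours described above.

How it is judged (in metres and radians):
On the way, in this order (a step that is already met when the one before it is completed fails the run):
1. the bristles are dipped into the open tin: the end of the bristles at least 30 mm below the rim, inside the mouth, for 0.2 s (z of brush_tip in the frame of tin between 0 and 0.045 m and horizontal distance between brush_tip and tin_rim below 0.042 m and angle between tin's own z axis and vertical below 0.2 rad), for 0.2 s.
2. the arm is pushed to at least 0.42 rad by the brush, the bristles at the roller (end of the bristles within 50 mm of its centre), the gripper not touching the switch, for 0.1 s ((value of joint lever above 0.42 rad or value of joint lever below -0.42 rad) and contact force between brush and switch above 0.2 N and contact force between the fingers and switch below 0.3 N and distance between brush_tip and roller below 0.05 m), for 0.1 s.
At the end, for the whole second after the job is handed in: The roller arm is back within 0.1 rad of upright. The brush lies still on the tub's bars, released, flat within 0.15 rad, its origin 80 to 98 mm above the bench, its bristle end inside the tub's walls and below 60 mm. The tin and the closed can stand upright within 30 mm of where they began (value of joint lever between -0.1 and 0.1 rad and z of brush in the frame of tub between 0.08 and 0.098 m and angle between brush's own z axis and vertical below 0.15 rad and x of brush_tip in the frame of tub between -0.126 and 0.126 m and y of brush_tip in the frame of tub between -0.086 and 0.086 m and z of brush_tip in the frame of tub below 0.06 m and contact force between brush and tub above 0.1 N and linear speed of brush below 0.02 m/s and angle between each of tin, can's own z axis and vertical below 0.1 rad and distance of each of tin, can from where it was at the start of the episode below 0.03 m); the robot touches nothing.
It fails at once if the roller arm is forced past 1.0 rad (value of joint lever above 1 rad or value of joint lever below -1 rad).
It fails at once if the tin or the closed can is tipped by more than 0.4 rad or pushed more than 30 mm (angle between any of tin, can's own z axis and vertical above 0.4 rad or distance of any of tin, can from where it was at the start of the episode above 0.03 m).
It fails at once if the brush is dropped: it falls faster than 0.7 m/s while the fingers do not hold it (linear speed of brush above 0.7 m/s and contact force between the fingers and brush below 0.1 N).
It also fails if it takes over 64 s, if anything falls off the work surface, if the arm or the gripper's body presses on something with over 40 N, if the wrist force passes 120 N, or if a joint passes its speed limit or range.

ROBOT

A 7-joint arm with a two-finger parallel gripper is mounted at the origin on the work surface. World frame = base frame: x ahead of the robot, y to its left, z up, the work surface at z = 0. Lengths are in mm, angles in rad, forces in N, time in s.
With the tool pointing down it reaches from about 425 to 1025 mm from the base axis. Payload 9.4 kg.
Tool frame: the origin (TCP) lies midway between the tips of the shut fingers; the grasp point (between the pads) lies 19 mm behind it (ctrl.grip_point_offset is the distance from the TCP to the grasp point, in mm); z points along the fingers, y is the direction in which the jaws open and shut (so a half turn about z gives the same grasp; the last joint's range is limited). The gripper opens to 85 mm and grips with 20 to 120 N. Pads are 22 mm wide; open, the fingers measure 114 mm over their backs; the gripper's body (76 mm by 85 mm) begins 54 mm behind the grasp point. The pads swing forward as they close: fully open they stand 13 mm farther back than shut.
Start: joints at [1.122, 0.599, -0.003, 1.599, 0.002, 0.943, -0.08], TCP at [263.378, -675.467, 231.275] pointing down, gripper open.
Joint ranges: [-2.57, 2.57], [-0.35, 1.97], [-1.29, 1.29], [0.11, 2.56], [-1.05, 4.19], [0.11, 1.86], [-2.63, 2.63]. Speed limits (rad/s): [2.22, 2.22, 3.01, 3.01, 3.14, 3.14, 3.14].

INTERFACE

Orientations are given as a unit quaternion [w, x, y, z].
In Python, from station import ctrl, eyes gives the robot as it stands.
- The arm moves only by the shell command python3 -m inch 'ROWS' [FORCE]. ROWS is JSON, a list of rows, each a list of 3 entries, a list of its own where there are three numbers: the shift along the world's x, y, z in cm, then the turn, a rotation vector about the world's x, y, z in degrees, then the finger opening in cm, from 0 to 8.54. In form: [[[dx, dy, dz], [wx, wy, wz], gripper], ...]. A call has 1 to 8 rows; each row shifts and turns the commanded pose from where the row before left it; what a row does not reach is not made up. A row lasts 1/8 s, in which the tool goes at most 62.5 mm and 10.7 degrees, less where a joint would pass 70% of its speed; a pose out of reach is approached as far as the arm can. A call is refused whole if a number of a shift passes 6.25 or a number of a turn 10.7, either way. A call with a gripper value outside its range is refused whole. The fingers move at their own pace and stop on an object; FORCE is the grip in N (left out, the last holds). Time passes only in rows, so rows that do not move let the fingers close. It gives the time, the measured TCP pose, the force and the opening at its end, in the units of the state.
- ctrl.read_state(): the state, without advancing time (a new reading comes with each control period).
- eyes.grab_frame(name): name is "side" or "top"; returns a dict with "image" (384x512x3 uint8, red, green, blue), "range_z" (384x512 float32, mm along the optical axis (not along the pixel's ray), 0 where there is no reading), "K" (3x3 intrinsics, pixels), "rvec" (rotation vector, rad) and "tvec" (3), from world to camera coordinates, as OpenCV has them. Camera axes: x right, y down, z forward; pixel columns grow to the right and rows downward; lengths in mm; the calibration is good to about 2 mm. A picture is of the moment at which its call begins.
- ctrl.hand_in(): hands the job in, once; it reports no verdict.
The state is a dict: "clock": time; "q": joint angles; "qd": joint speeds; "joint_torque": joint torques, N m; "tcp_pos": TCP position; "tcp_rot": TCP orientation; "wrist_force": force on the tool from outside, world axes, zero at the start; "torque": the same for the moment, N m; "gripper_width": finger opening in mm.
Only numpy, scipy, OpenCV 4.12 (cv2) and the standard library are available. Lean on these libraries where they do the work, as an engineer would, in place of code of your own. Each camera call takes 0.05 s, during which the arm holds its last target.

## Working session

There is one attempt and no reset: what is moved stays moved. The work goes in short steps, Python scripts to look and compute and a shell command to move; the robot and the scene stay as the last step left them, time stands still between calls to the robot, and variables do not carry over. Pictures are saved under pics/ and viewed, and the job is handed in when it is done.

```bash
ls; mkdir -p pics; cat > h.py <<'E'
import numpy as np, cv2
from station import ctrl, eyes
def cam(f):
    R=cv2.Rodrigues(np.array(f["rvec"],float))[0]; return np.array(f["K"],float),R,np.array(f["tvec"],float).ravel()
def grab(n):
    f=eyes.grab_frame(n); np.savez("pics/%s.npz"%n,**{k:np.asarray(v) for k,v in f.items()}); return f
def load(n): return dict(np.load("pics/%s.npz"%n))
def xyz(f):
    K,R,t=cam(f); z=f["range_z"].astype(float); v,u=np.mgrid[:z.shape[0],:z.shape[1]]
    p=np.stack([(u-K[0,2])/K[0,0]*z,(v-K[1,2])/K[1,1]*z,z],-1); w=(p-t)@R; w[z<=0]=np.nan; return w
def onplane(f,u,v,h):
    K,R,t=cam(f); d=R.T@np.linalg.inv(K)@np.array([u,v,1.]); c=-R.T@t; return c+d*(h-c[2])/d[2]
def proj(f,P):
    return cv2.projectPoints(np.array(P,float).reshape(-1,1,3),np.array(f["rvec"],float),np.array(f["tvec"],float),np.array(f["K"],float),None)[0].reshape(-1,2)
def save(im,name,s=1.5):
    cv2.imwrite("pics/"+name,cv2.resize(im[:,:,::-1],None,fx=s,fy=s,interpolation=cv2.INTER_CUBIC))
E
python3 - <<'E'
from h import *
for n in("side","top"):
    f=grab(n); save(f["image"],n+"0.png"); K,R,t=cam(f); print(n,K.tolist(),(-R.T@t))
print(ctrl.read_state())
E
```

```text
pics
side [[408.09776245338435, 0.0, 250.26541143907676], [0.0, 408.09776245338435, 198.85564839173523], [0.0, 0.0, 1.0]] [ -99.87178436  562.26972329 1142.4195335 ]
top [[384.90831387001464, 0.0, 255.12714784357348], [0.0, 384.90831387001464, 192.61225176141323], [0.0, 0.0, 1.0]] [ 409.76264628 -152.04366253 1306.70691639]
{'clock': 0.1, 'q': array([ 1.1222851 ,  0.60004851, -0.00253759,  1.60007065,  0.00181092,
        0.94291149, -0.07981488]), 'qd': array([ 1.98954821e-05, -2.49614821e-03, -4.28341397e-04, -1.76681350e-03,
       -1.28692177e-03, -8.08604949e-04,  1.67478451e-06]), 'joint_torque': array([ 7.09357279e-03, -7.77985811e+01,  1.57111499e+00, -2.58623958e+01,
        1.28233671e-02,  5.50628698e-03,  3.79088249e-05]), 'tcp_pos': array([ 263.21734687, -675.0618714 ,  230.49353964]), 'tcp_rot': array([-6.88595827e-04,  9.82764824e-01,  1.84858827e-01, -2.03520180e-04]), 'wrist_force': array([ 0.17960326, -0.10927566, -0.25417533]), 'torque': array([-0.01918447, -0.01105603,  0.04183714]), 'gripper_width': 85.35363832036494}
```

View pics/side0.png

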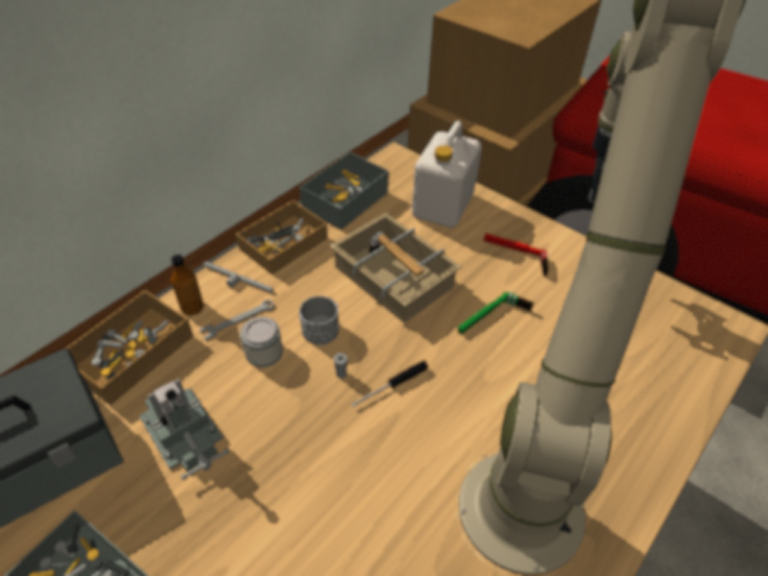

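View pics/top0.png

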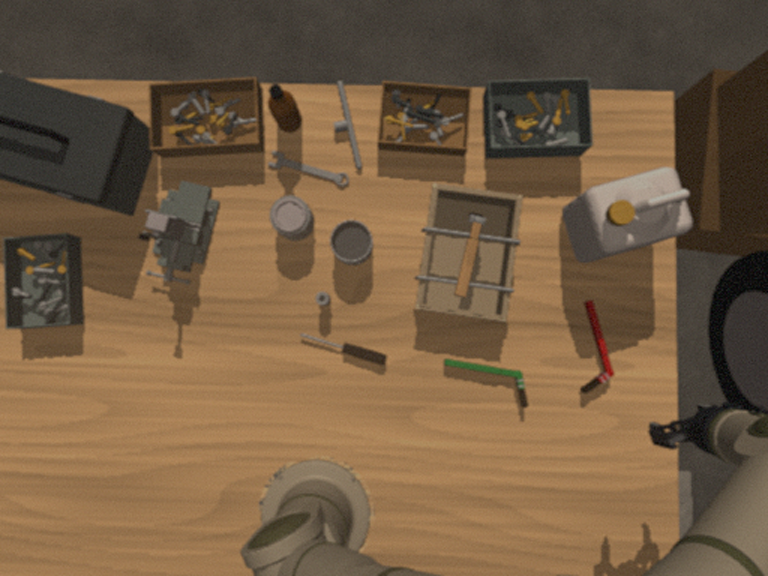

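Brush-shaped things in the top view (1.5x picture): wooden one on the tub bars (470,255), green (490,375), red (600,345). The pale wooden one on the tub fits; I'll confirm it in crops.

```bash
python3 - <<'E'
from h import *
t=load("top"); s=load("side")
a=t["image"][115:220,270:355]; b=s["image"][135:215,215:310]
A=cv2.resize(a,(400,494),interpolation=cv2.INTER_CUBIC);B=cv2.resize(b,(390,328),interpolation=cv2.INTER_CUBIC)
c=np.zeros((494,800,3),np.uint8);c[:,:400]=A;c[:328,405:795]=B;save(c,"crop_brush.png",1)
a=t["image"][110:200,85:260]; save(a,"crop_mid.png",4.5)
a=s["image"][200:330,80:240]; save(a,"crop_sideMid.png",4.5)
E
```

```text
(no output)
```

View pics/crop_brush.png

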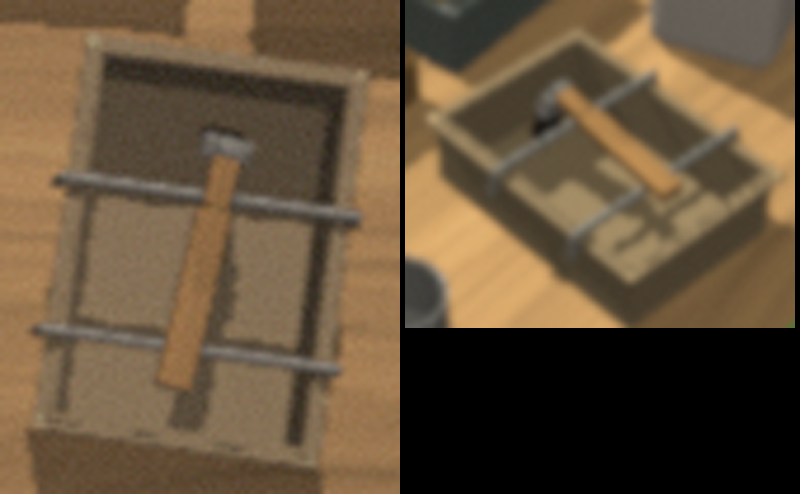

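View pics/crop_mid.png

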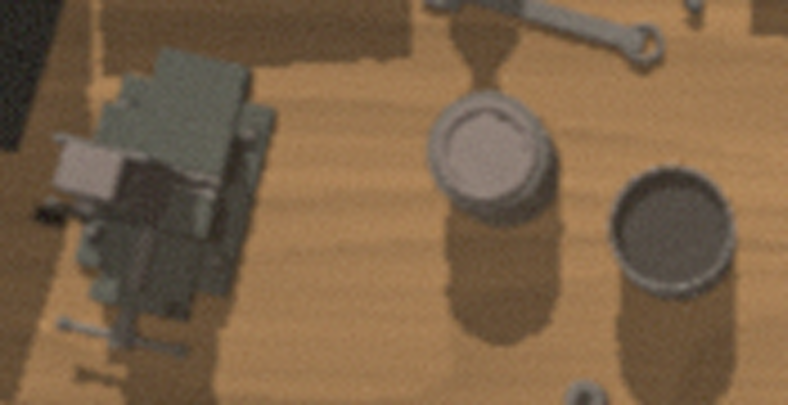

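View pics/crop_sideMid.png

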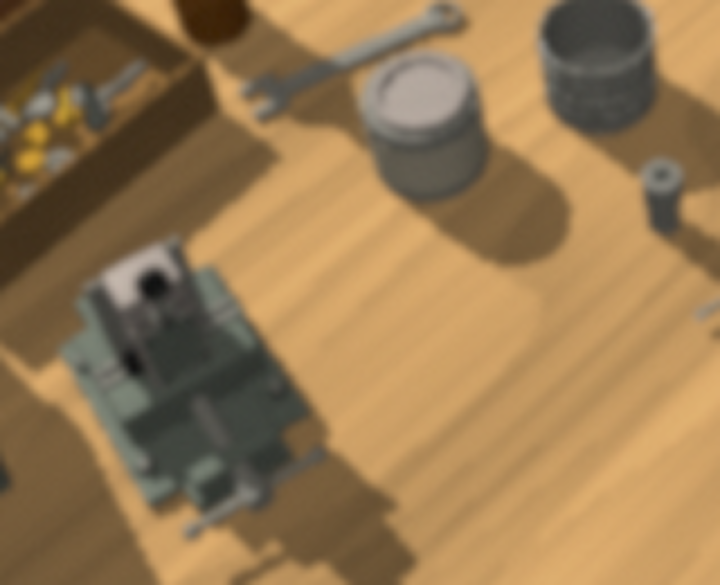

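The crops confirm the brush: wooden handle, steel ferrule and black bristles on the bars. The open tin is at the right in the mid crop (672,232) and the lidded can at (490,155). The black roller shows in front of the pale housing at (50,212).

```bash
python3 - <<'E'
from h import *
t=load("top"); s=load("side")
W=xyz(t); S=xyz(s)
def box(w,u0,u1,v0,v1,z0,z1):
    p=w[v0:v1,u0:u1].reshape(-1,3); return p[(p[:,2]>z0)&(p[:,2]<z1)]
# tin / can rim : points
for nm,c in(("can",(195,145)),("tin",(234,161))):
    for (f,w) in((t,W),):
        u,v=c; p=box(w,u-20,u+20,v-20,v+20,66,95); 
        (cx,cy),(d1,d2),a=cv2.minAreaRect(p[:,:2].astype(np.float32)); (ex,ey),r=cv2.minEnclosingCircle(p[:,:2].astype(np.float32))
        print(nm,len(p),"rect",cx,cy,d1,d2,"circ",ex,ey,r,"z",np.percentile(p[:,2],[5,50,95]))
# tub rim
p=box(W,275,350,118,218,72,84); print("tub",len(p),cv2.minAreaRect(p[:,:2].astype(np.float32)),np.median(p[:,2]))
p2=box(W,275,350,118,218,84,93); 
# brush handle: wood in tub
hsv=cv2.cvtColor(t["image"],cv2.COLOR_RGB2HSV)
m=np.zeros(hsv.shape[:2],bool); m[140:200,300:325]=True
m&=(hsv[...,1]>115)
n,l,st,ce=cv2.connectedComponentsWithStats(m.astype(np.uint8)); print(st[1:],ce[1:])
k=1+np.argmax(st[1:,4]); q=W[l==k]; q=q[np.isfinite(q[:,0])]; print("handle z",np.percentile(q[:,2],[5,50,95]))
vv,uu=np.nonzero(l==k); g=np.array([onplane(t,a,b,103)[:2] for a,b in zip(uu,vv)],np.float32); print("handle",cv2.minAreaRect(g),cv2.boxPoints(cv2.minAreaRect(g)))
# switch
p=box(W,80,150,110,190,150,172); print("housing",len(p),cv2.minAreaRect(p[:,:2].astype(np.float32)),np.median(p[:,2]),p.min(0),p.max(0))
p=box(S,80,150,240,310,150,172); print("housingS",len(p),cv2.minAreaRect(p[:,:2].astype(np.float32)),np.median(p[:,2]))
p=box(W,80,150,110,190,172,230); print("rollerT",len(p),p.mean(0),p.min(0),p.max(0))
p=box(S,80,150,240,310,172,230); print("rollerS",len(p),p.mean(0),p.min(0),p.max(0))
E
```

```text
can 584 rect 654.0401000976562 66.42188262939453 85.28128814697266 86.11693572998047 circ 654.3497924804688 66.96363067626953 44.4597053527832 z [73.29363835 79.85273253 86.17122839]
tin 120 rect 602.3173828125 -66.87265014648438 89.32135009765625 89.27141571044922 circ 602.7037963867188 -66.93873596191406 45.788604736328125 z [69.8479141  75.0694107  79.47320948]
tub 1124 ((584.969970703125, -319.84527587890625), (207.16116333007812, 276.6210632324219), 83.33969116210938) 78.45805022380951
[[303 148  18  50 363]] [[311.815427   173.67493113]]
handle z [ 97.13010004 102.34020924 106.51388257]
handle ((564.43310546875, -316.0374755859375), (25.035036087036133, 158.2970733642578), 76.89775848388672) [[ 484.50745 -310.287  ]
 [ 638.6836  -346.17126]
 [ 644.35876 -321.78796]
 [ 490.18262 -285.9037 ]]
housing 202 ((612.3079833984375, 321.1179504394531), (60.897254943847656, 55.7152099609375), 76.76488494873047) 159.80513362543547 [584.81457782 285.90902531 150.0513228 ] [643.27411501 345.1143507  170.17416397]
housingS 164 ((609.4642333984375, 322.0747375488281), (62.92800521850586, 51.894264221191406), 76.30778503417969) 159.84183797371048
rollerT 37 [583.06410433 325.08745538 199.53324022] [575.1908233  318.47453978 174.30472586] [591.95092936 335.25543145 209.26981096]
rollerS 44 [576.21382568 328.91559903 201.48164521] [569.46483587 318.50172326 189.51244009] [587.91303792 337.80347211 208.30934874]
```

```bash
cat > meas.py <<'E'
from h import *
t=load("top"); s=load("side")
def dark(f,w):
    g=f["image"].max(2).astype(int); m=(g<45)&(w[...,2]>184)&(w[...,2]<215)&(abs(w[...,0]-582)<30)&(abs(w[...,1]-326)<30)
    n,l,st,ce=cv2.connectedComponentsWithStats(m.astype(np.uint8)); k=1+np.argmax(st[1:,4]); return ce[k],st[k]
a,sa=dark(t,xyz(t)); b,sb=dark(s,xyz(s)); print(a,sa,b,sb)
def P(f): K,R,tt=cam(f); return K@np.c_[R,tt]
X=cv2.triangulatePoints(P(t),P(s),a.reshape(2,1),b.reshape(2,1)).ravel(); X=X[:3]/X[3]; print("roller tri",X, "top@197",onplane(t,*a,197),"side@197",onplane(s,*b,197), proj(t,X)-a,proj(s,X)-b)
W=xyz(t); p=W[185:210,205:225].reshape(-1,3); p=p[p[:,2]>12]; print("post",p.min(0),p.max(0),len(p))
# vice orientation: points 45..62 high
p=W[105:195,80:150].reshape(-1,3); p=p[(p[:,2]>48)&(p[:,2]<62)]; print("vice",len(p),cv2.minAreaRect(p[:,:2].astype(np.float32)))
p=W[40:140,0:100].reshape(-1,3);p=p[p[:,2]>60];print("toolbox",p.min(0),p.max(0))
# bars
hsv=cv2.cvtColor(t["image"],cv2.COLOR_RGB2HSV)
p=W[120:215,275:350].reshape(-1,3);q=hsv[120:215,275:350].reshape(-1,3)
b=p[(p[:,2]>83)&(p[:,2]<95)&(q[:,1]<60)]; 
c=np.array([585,-320]);e=np.array([np.cos(np.radians(-6.7)),np.sin(np.radians(-6.7))])
d=(b[:,:2]-c)@e; print(np.histogram(d,bins=np.arange(-100,110,15)))
for lo,hi in((-100,-40),(10,60)):
    z=b[(d>lo)&(d<hi)]; print(len(z),cv2.fitLine(z[:,:2].astype(np.float32),cv2.DIST_HUBER,0,.01,.01).ravel(),np.median(z[:,2]))
E
python3 meas.py
```

```text
[ 95.5 157.6] [ 93 157   6   2  10] [113.9  263.05] [112 261   5   5  20]
roller tri [580.2113929  329.30566275 194.12199593] top@197 [581.68486322 329.64971863 197.        ] side@197 [575.96327396 329.07059501 197.        ] [[0.50589    0.66106086]] [[-0.77647229 -0.22687363]]
post [463.63197474 -21.8601789   13.13091587] [492.25445846   5.95150109  68.39801003] 74
vice 522 ((672.8751220703125, 351.30291748046875), (215.01394653320312, 121.33867645263672), 57.195491790771484)
toolbox [656.45134746 387.28961527  60.06771684] [946.09795227 706.3800508  211.90604585]
(array([ 0, 67, 53,  0,  0,  0,  0,  0, 90, 42,  6, 11,  0]), array([-100,  -85,  -70,  -55,  -40,  -25,  -10,    5,   20,   35,   50,
         65,   80,   95]))
120 [ 1.1916465e-01  9.9287450e-01  5.1525024e+02 -3.0928949e+02] 87.51385234635492
134 [ 1.1633301e-01  9.9321026e-01  6.1877820e+02 -3.2322302e+02] 87.12621786553507
```

```bash
python3 -m inch '[[[3.8,4.4,0],[0,0,-4.3],8.5],[[3.8,4.4,0],[0,0,-4.3],8.5],[[3.8,4.4,0],[0,0,-4.3],8.5],[[3.8,4.4,0],[0,0,-4.3],8.5],[[3.8,4.4,0],[0,0,-4.3],8.5],[[3.8,4.4,0],[0,0,-4.3],8.5],[[3.8,4.4,0],[0,0,-4.3],8.5],[[3.8,4.4,0],[0,0,-4.3],8.5]]' 80; python3 -m inch '[[[0,0,0],[0,0,0],8.5],[[0,0,0],[0,0,0],8.5]]'
python3 - <<'E'
from h import *
from scipy.spatial.transform import Rotation as R
s=ctrl.read_state(); w,x,y,z=s["tcp_rot"]; print(s["tcp_pos"],R.from_quat([x,y,z,w]).as_matrix().round(3))
E
```

```text
clock: 1.1
tcp_pos: [568.3, -321.8, 231.0]
tcp_rot: [-0.0, 0.993, -0.115, -0.0]
wrist_force: [0.6, -1.1, -0.1]
gripper_width: 84.8
clock: 1.35
tcp_pos: [567.0, -323.5, 230.9]
tcp_rot: [0.0, 0.994, -0.114, -0.001]
wrist_force: [0.7, -1.2, 0.3]
gripper_width: 85.3
[ 567.03210852 -323.47787802  230.90946674] [[ 0.974 -0.226 -0.001]
 [-0.226 -0.974 -0.   ]
 [-0.001  0.    -1.   ]]
```

```bash
python3 -m inch '[[[0.3,0.6,0],[0,0,0],8.5],[[0,0,-3],[0,0,0],8.5],[[0,0,-3],[0,0,0],8.5],[[0,0,-3],[0,0,0],8.5],[[0,0,-3],[0,0,0],8.5],[[0,0,0],[0,0,0],8.5]]'
python3 - <<'E'
from h import *
for n in("side","top"):
    f=grab(n); u,v=proj(f,[570,-317,95])[0].astype(int); save(f["image"][max(0,v-60):v+60,max(0,u-70):u+70],n+"1.png",5)
E
```

```text
clock: 2.1
tcp_pos: [568.5, -317.7, 109.4]
tcp_rot: [-0.001, 0.993, -0.115, -0.002]
wrist_force: [0.3, 0.2, 0.1]
gripper_width: 85.1
```

View pics/side1.png

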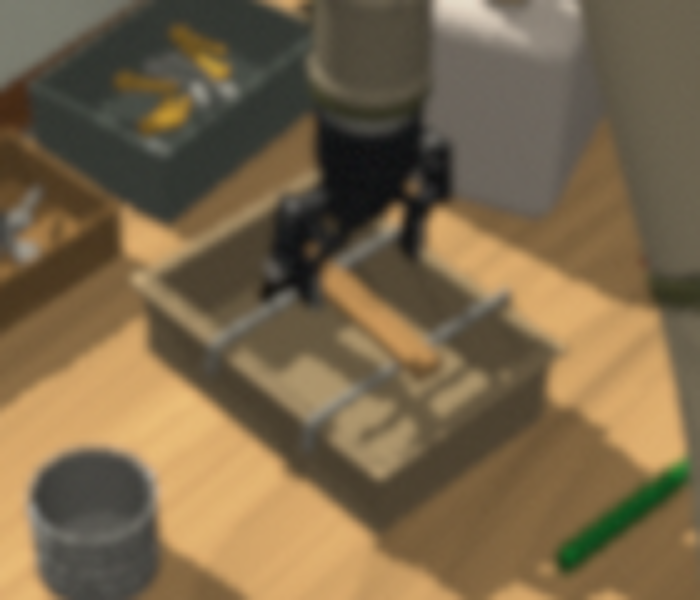

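View pics/top1.png

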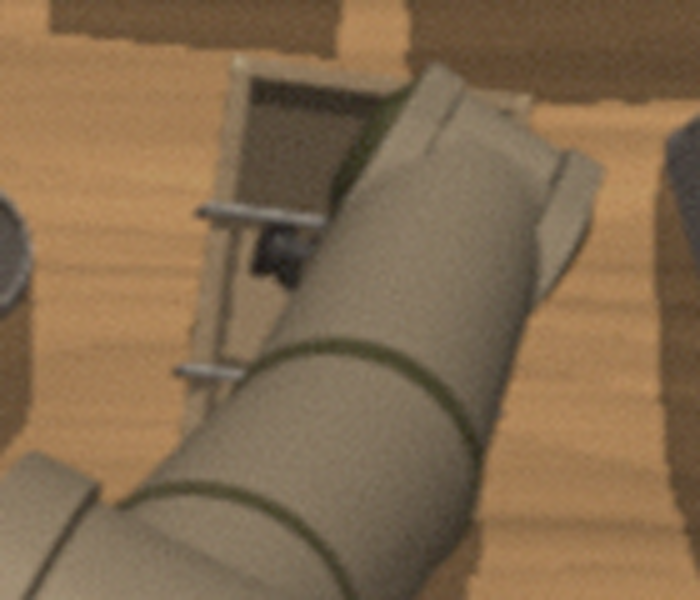

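The fingers straddle the handle at the side crop's (350,280), between the two bars. I'll lower and grip.

```bash
python3 -m inch '[[[0.1,0,-1.8],[0,0,0],8.5],[[0,0,-1.8],[0,0,0],8.5],[[0,0,0],[0,0,0],8.5],[[0,0,0],[0,0,0],2.0],[[0,0,0],[0,0,0],1.5],[[0,0,0],[0,0,0],1.5],[[0,0,0],[0,0,0],1.5],[[0,0,0],[0,0,0],1.5]]' 80;  python3 -m inch '[[[0,0,0],[0,0,0],1.5],[[0,0,0],[0,0,0],1.5]]'
```

```text
clock: 3.2
tcp_pos: [571.7, -317.7, 75.9]
tcp_rot: [0.0, 0.993, -0.114, 0.0]
wrist_force: [-1.1, 0.4, 5.0]
gripper_width: 23.0
clock: 3.45
tcp_pos: [571.7, -317.7, 75.9]
tcp_rot: [0.0, 0.993, -0.114, 0.0]
wrist_force: [-0.9, -0.3, 6.4]
gripper_width: 22.9
```

```bash
python3 -m inch '[[[0,0,1],[0,0,0],1.5],[[0,0,2.5],[0,0,0],1.5],[[0,0,3],[0,0,0],1.5],[[0,0,3],[0,0,0],1.5],[[0,0,2.5],[0,0,0],1.5],[[0,0,1],[0,0,0],1.5],[[0,0,0],[0,0,0],1.5]]'
python3 - <<'E'
from h import *
for n in("side","top"):
    f=grab(n); u,v=proj(f,[570,-317,220])[0].astype(int); save(f["image"][max(0,v-60):v+60,max(0,u-70):u+70],n+"2.png",5); print(u,v)
E
```

```text
clock: 4.32
tcp_pos: [571.4, -317.4, 205.6]
tcp_rot: [0.0, 0.993, -0.114, 0.0]
wrist_force: [-0.4, 0.2, -1.1]
gripper_width: 22.6
266 142
318 165
```

View pics/side2.png

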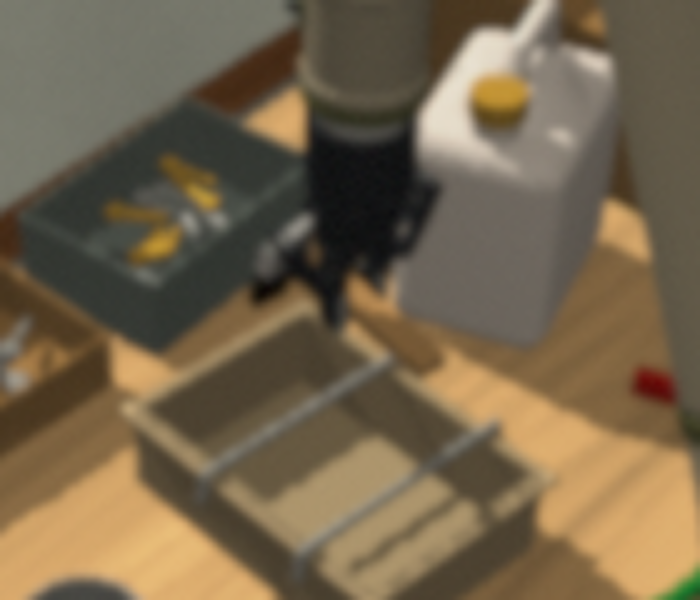

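```bash
python3 -m inch '[[[-0.5,2,0],[0,0,0],1.5],[[-1,4,0],[0,0,0],1.5],[[-1,4,0],[0,0,0],1.5],[[-1,4,0],[0,0,0],1.5],[[-1,4,0],[0,0,0],1.5],[[-1,4,0],[0,0,0],1.5],[[-1,3.4,0],[0,0,0],1.5],[[-0.5,2,0],[0,0,0],1.5]]';python3 -m inch '[[[0,0,-2],[0,0,0],1.5],[[0,0,-2],[0,0,0],1.5],[[0,0,0],[0,0,0],1.5]]'
python3 - <<'E'
from h import *
for n in("side","top"):
    f=grab(n); u,v=proj(f,[590,-60,160])[0].astype(int); save(f["image"][max(0,v-60):v+60,max(0,u-70):u+70],n+"3.png",5); print(u,v)
print(ctrl.read_state()["tcp_pos"])
E
```

```text
clock: 5.42
tcp_pos: [499.6, -40.5, 204.7]
tcp_rot: [-0.0, 0.994, -0.113, -0.001]
wrist_force: [0.1, -0.2, -0.9]
gripper_width: 22.5
clock: 5.8
tcp_pos: [499.6, -42.5, 163.9]
tcp_rot: [0.0, 0.994, -0.114, -0.002]
wrist_force: [-0.4, 0.5, -0.0]
gripper_width: 23.0
211 191
229 159
[500.87355803 -43.01334896 165.29033231]
```

View pics/side3.png

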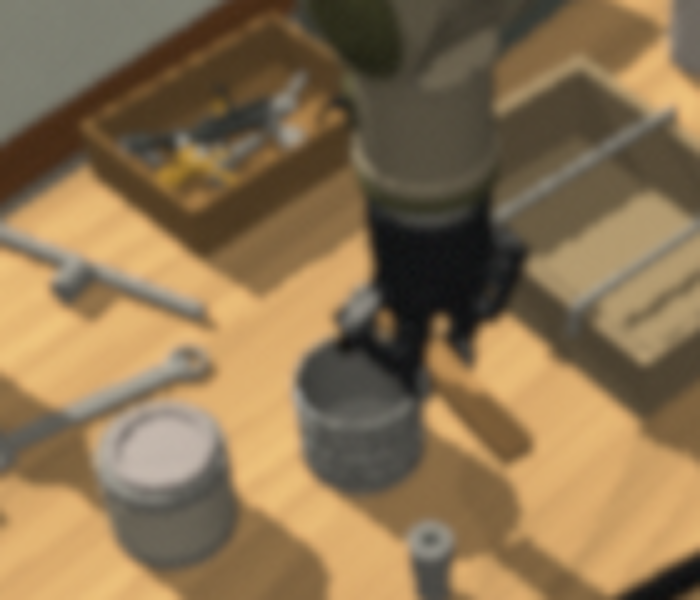

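View pics/top3.png

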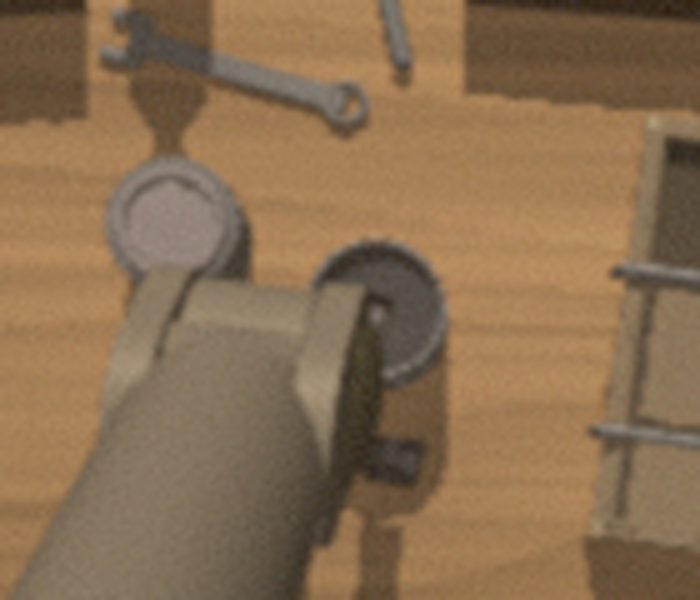

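```bash
python3 - <<'E'
from h import *
f=load("side"); T=np.array([500.9,-43,164.5]); o=T+[-1.5,0,12]; ex=np.array([.974,-.227,0])
for nm,x,z in(("tip",105,-60),("bend",80,7.5),("freeend",-85,7.5)):
    p=o+ex*x+[0,0,z]; print(nm,p.round(),((proj(f,p)[0]-[141,131])*5+2).round())
E
```

```text
tip [602. -67. 116.] [352. 336.]
bend [577. -61. 184.] [366. 289.]
freeend [417. -24. 184.] [514. 450.]
```

The predicted tip (352,336) and handle end (514,450) match the side crop, so the bristles are centred over the tin. I'll dip now.

```bash
python3 -m inch '[[[0.1,0,-2],[0,0,0],1.5],[[0,0,-2],[0,0,0],1.5],[[0,0,-2],[0,0,0],1.5],[[0,0,-1.9],[0,0,0],1.5],[[0,0,0],[0,0,0],1.5],[[0,0,0],[0,0,0],1.5],[[0,0,0],[0,0,0],1.5],[[0,0,0],[0,0,0],1.5]]'
python3 - <<'E'
from h import *
for n in("side",):
    f=grab(n); u,v=proj(f,[590,-60,80])[0].astype(int); save(f["image"][max(0,v-60):v+60,max(0,u-70):u+70],n+"4.png",5); print(u,v)
print(ctrl.read_state()["tcp_pos"],ctrl.read_state()["wrist_force"])
E
```

```text
clock: 6.9
tcp_pos: [502.7, -43.4, 86.9]
tcp_rot: [-0.0, 0.993, -0.114, 0.001]
wrist_force: [-0.2, 0.9, -0.7]
gripper_width: 22.5
212 207
[502.62613315 -43.42758208  86.77681564] [-0.04162158 -0.52621696 -0.96801675]
```

View pics/side4.png

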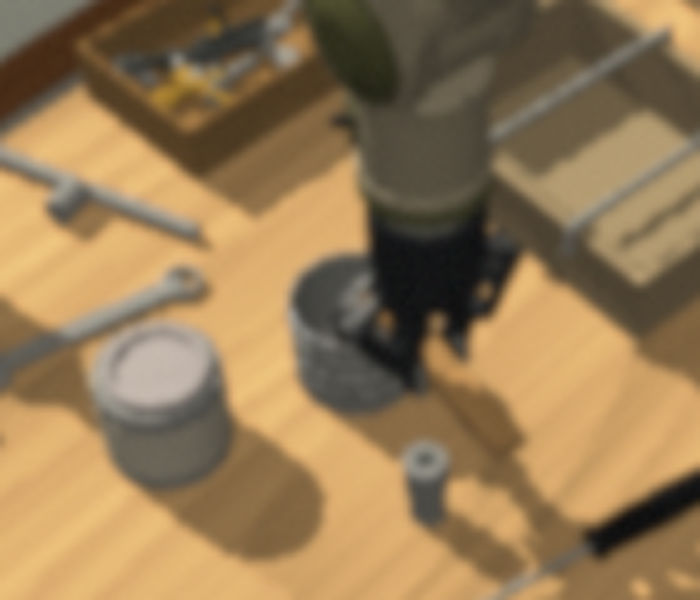

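The head is in the mouth, with the tip about 36 mm below the rim. I'll go 9 mm deeper so the bristles are wholly below it, then lift out.

```bash
python3 -m inch '[[[0,0,-0.9],[0,0,0],1.5],[[0,0,0],[0,0,0],1.5],[[0,0,0],[0,0,0],1.5],[[0,0,0],[0,0,0],1.5],[[0,0,0],[0,0,0],1.5]]'; python3 -m inch '[[[0,0,1],[0,0,0],1.5],[[0,0,2],[0,0,0],1.5],[[0,0,3],[0,0,0],1.5],[[0,0,3],[0,0,0],1.5],[[0,0,3],[0,0,0],1.5],[[0,0,3],[0,0,0],1.5],[[0,0,1],[0,0,0],1.5],[[0,0,0],[0,0,0],1.5]]'
```

```text
clock: 7.58
tcp_pos: [502.5, -43.5, 77.4]
tcp_rot: [-0.0, 0.993, -0.114, 0.0]
wrist_force: [0.6, 0.1, -0.3]
gripper_width: 22.9
clock: 8.57
tcp_pos: [502.4, -43.4, 237.7]
tcp_rot: [-0.0, 0.993, -0.114, 0.001]
wrist_force: [0.2, -0.2, -1.7]
gripper_width: 22.4
```

```bash
python3 -m inch '[[[-0.3,2.5,0],[0,0,0],1.5],[[-0.4,4.5,0],[0,0,0],1.5],[[-0.4,5,0],[0,0,0],1.5],[[-0.4,5,0],[0,0,0],1.5],[[-0.4,5,0],[0,0,0],1.5],[[-0.4,5,0],[0,0,0],1.5],[[-0.4,4,-0.7],[0,0,0],1.5],[[-0.3,2.5,-0.7],[0,0,0],1.5]]';python3 -m inch '[[[0,0,0],[0,0,0],1.5],[[0,0,0],[0,0,0],1.5]]'
cat > look.py <<'E'
from h import *
import sys
k=sys.argv[1]
o=[]
for n in("side","top"):
    f=grab(n); u,v=proj(f,[575,320,180])[0].astype(int); x0=max(0,u-55);y0=max(0,v-50); c=f["image"][y0:y0+100,x0:x0+110]; o.append(cv2.resize(c,(396,360),interpolation=cv2.INTER_CUBIC)); print(n,x0,y0)
    T=ctrl.read_state()["tcp_pos"]; og=T+[-1.5,0,12]; ex=np.array([.974,-.227,0])
    for nm,p in(("tip",og+ex*105+[0,0,-60]),("roller",np.array([580,329,197]))): print(nm,p.round(1),((proj(f,p)[0]-[x0,y0])*3.6).round())
print(T)
save(np.hstack(o),k,1)
E
python3 look.py sw1.png
```

```text
clock: 9.57
tcp_pos: [471.2, 293.6, 221.4]
tcp_rot: [0.001, 0.994, -0.113, -0.001]
wrist_force: [-0.2, -1.6, -0.4]
gripper_width: 22.9
clock: 9.82
tcp_pos: [472.1, 290.4, 222.3]
tcp_rot: [0.001, 0.993, -0.114, -0.001]
wrist_force: [0.2, -1.1, -0.4]
gripper_width: 22.9
side 63 214
tip [573.2 266.3 174.7] [258. 144.]
roller [580 329 197] [180. 174.]
top 46 110
tip [573.4 266.3 175. ] [265. 187.]
roller [580 329 197] [179. 173.]
[472.5945518  290.14494613 223.00778979]
```

View pics/sw1.png

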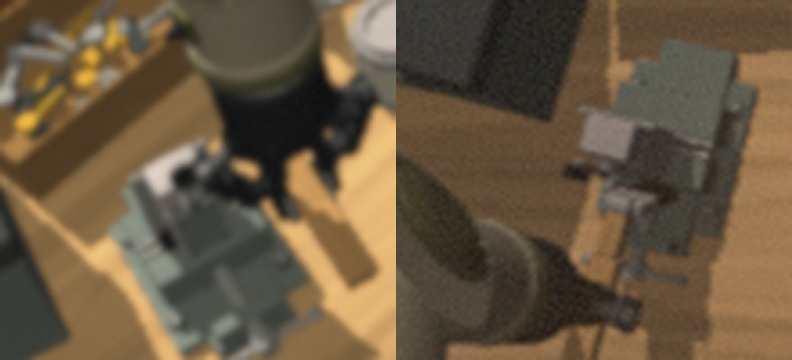

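```bash
python3 - <<'E'
from h import *
T=np.array([472.6,290.1,223]); o=T+[-1.5,0,12]; ex=np.array([.974,-.227,0]); ey=np.array([.227,.974,0])
for n,c in(("side",(63,214)),("top",(46,110))):
  f=load(n)
  for nm,x,y,z in(("tip",105,0,-60),("mid",98,0,-41),("midL",98,15,-41),("ferr",87,0,-10),("bend",80,0,7.5),("freeend",-85,0,7.5),("grip",0,0,0)):
    p=o+ex*x+ey*y+[0,0,z]; print(n,nm,p.round(),((proj(f,p)[0]-c)*3.6).round())
  save(f["image"][c[1]+20:c[1]+80,c[0]+25:c[0]+105],"z%s.png"%n,9)
E
```

```text
side tip [573. 266. 175.] [257. 143.]
side mid [567. 268. 194.] [257. 135.]
side midL [570. 282. 194.] [239. 145.]
side ferr [556. 270. 225.] [255. 122.]
side bend [549. 272. 242.] [254. 114.]
side freeend [388. 309. 242.] [359. 274.]
side grip [471. 290. 235.] [305. 194.]
top tip [573. 266. 175.] [265. 187.]
top mid [567. 268. 194.] [254. 192.]
top midL [570. 282. 194.] [237. 188.]
top ferr [556. 270. 225.] [236. 200.]
top bend [549. 272. 242.] [225. 205.]
top freeend [388. 309. 242.] [166. 411.]
top grip [471. 290. 235.] [200. 305.]
```

View pics/zside.png

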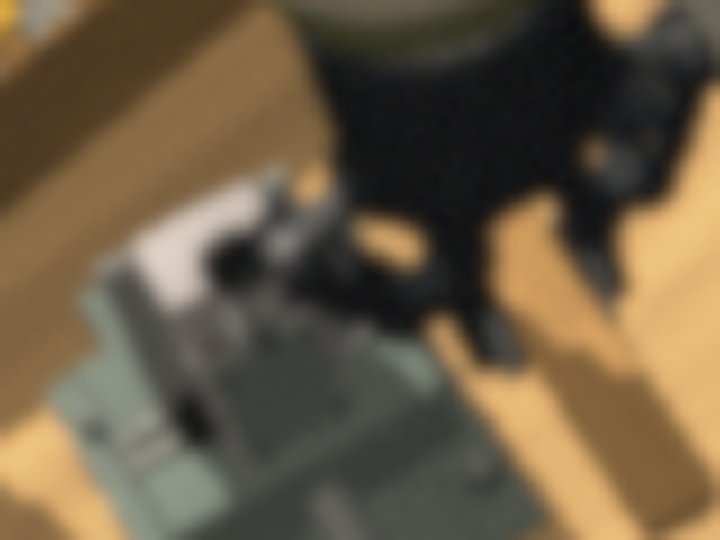

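View pics/ztop.png

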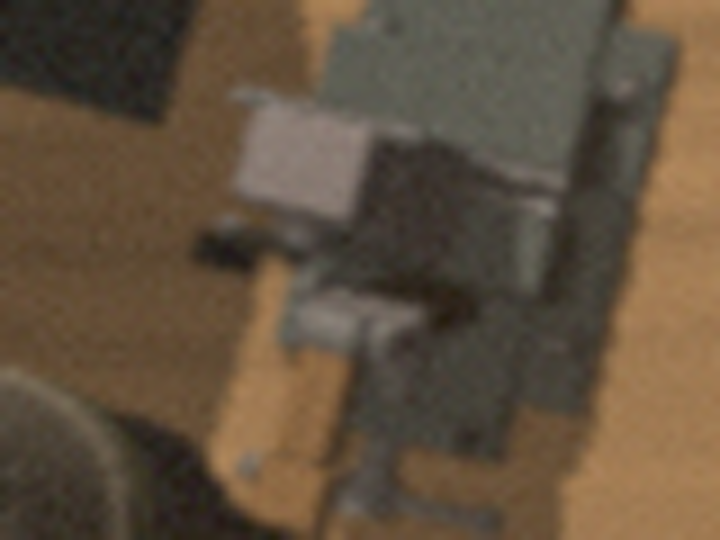

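Top view: ferrule at zoom (360,310) and bristles (450,300) match prediction, and the roller at (222,245) agrees with the measured position. The gripper hides the head in the side view. I'll push along the switch's +y.

```bash
python3 -m inch '[[[0.34,1.46,0],[0,0,0],1.5],[[0.45,1.95,0],[0,0,0],1.5],[[0.11,0.5,0],[0,0,0],1.5],[[0.11,0.5,0],[0,0,0],1.5],[[0.11,0.5,0],[0,0,0],1.5],[[0,0,0],[0,0,0],1.5],[[0,0,0],[0,0,0],1.5]]'; python3 look.py sw2.png
```

```text
clock: 10.8
tcp_pos: [483.4, 340.2, 223.2]
tcp_rot: [0.0, 0.993, -0.114, -0.0]
wrist_force: [0.2, -1.4, -0.5]
gripper_width: 22.7
side 63 214
tip [584.2 316.4 175.3] [197. 176.]
roller [580 329 197] [180. 174.]
top 46 110
tip [584.2 316.4 175.3] [205. 173.]
roller [580 329 197] [179. 173.]
[483.43456254 340.26080505 223.2974913 ]
```

View pics/sw2.png

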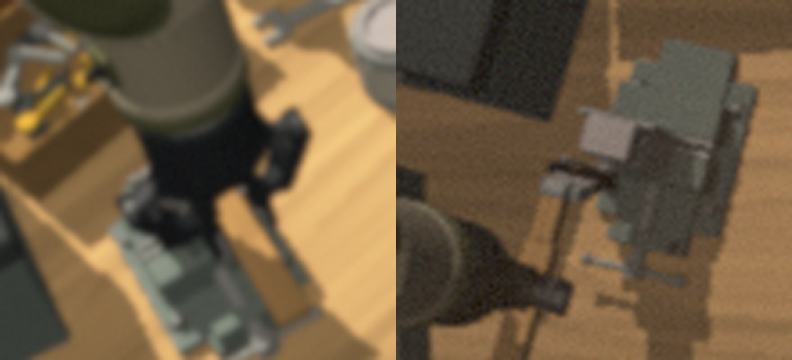

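```bash
python3 - <<'E'
from h import *
f=load("top"); save(f["image"][135:175,75:125],"z2.png",14)
for a in(0,.28,.42,.55,.7):
    p=np.array([580,329,147])+50*np.sin(a)*np.array([.227,.974,0])+[0,0,50*np.cos(a)]; print(a,((proj(f,p)[0]-[75,135])*14).round())
E
```

```text
0 [290. 324.]
0.28 [230. 310.]
0.42 [205. 304.]
0.55 [186. 299.]
0.7 [167. 296.]
```

View pics/z2.png

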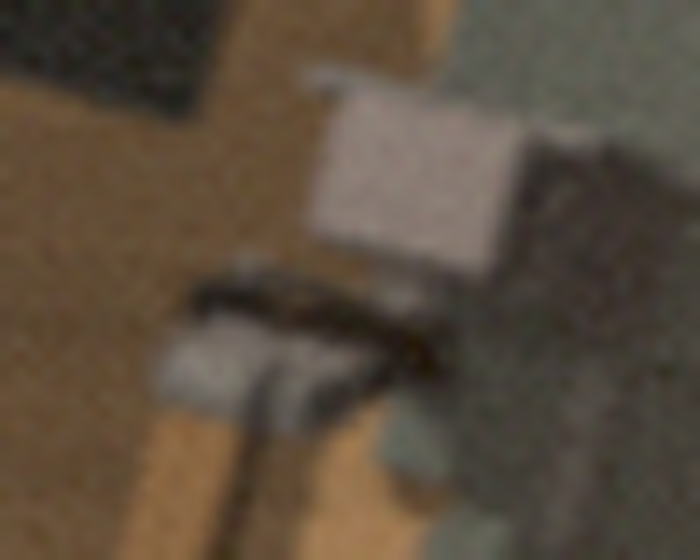

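Roller's dark left end at (190,295) puts its centre near (235,300), so the arm is at about 0.28 rad. I'll push on 14 mm (to about 0.6 rad).

```bash
python3 -m inch '[[[0.11,0.5,0],[0,0,0],1.5],[[0.11,0.5,0],[0,0,0],1.5],[[0.08,0.36,0],[0,0,0],1.5],[[0,0,0],[0,0,0],1.5],[[0,0,0],[0,0,0],1.5],[[0,0,0],[0,0,0],1.5]]'; python3 - <<'E'
from h import *
f=grab("top"); save(f["image"][135:175,75:125],"z3.png",14); print(ctrl.read_state()["tcp_pos"],ctrl.read_state()["wrist_force"])
E
```

```text
clock: 11.65
tcp_pos: [486.5, 354.3, 223.4]
tcp_rot: [-0.0, 0.993, -0.114, 0.0]
wrist_force: [-2.0, -2.7, 1.0]
gripper_width: 23.0
[486.55038135 354.31774301 223.41714265] [-2.35311485 -2.25902955  0.85297742]
```

View pics/z3.png

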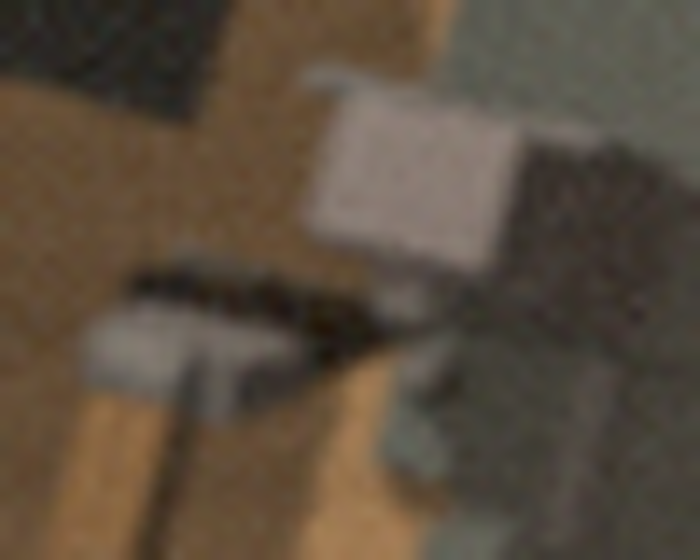

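The roller's edge is at (130,280), centre about 178, giving about 0.6 rad. Roughly 2.5 N of reaction shows at the wrist. It's tripped and clear of 1.0, so I'll back off.

```bash
python3 -m inch '[[[-0.11,-0.5,0],[0,0,0],1.5],[[-0.11,-0.5,0],[0,0,0],1.5],[[-0.11,-0.5,0],[0,0,0],1.5],[[-0.23,-1,0],[0,0,0],1.5],[[-0.34,-1.5,0],[0,0,0],1.5],[[-0.57,-2.5,0],[0,0,0],1.5],[[-0.57,-2.5,0],[0,0,0],1.5],[[0,0,0],[0,0,0],1.5]]'; python3 look.py sw4.png
```

```text
clock: 12.7
tcp_pos: [465.7, 261.3, 223.5]
tcp_rot: [0.0, 0.993, -0.116, -0.0]
wrist_force: [0.2, 1.5, -0.8]
gripper_width: 22.6
side 63 214
tip [566.9 239.1 175.6] [290. 126.]
roller [580 329 197] [180. 174.]
top 46 110
tip [567.1 240.1 175.6] [296. 195.]
roller [580 329 197] [179. 173.]
[466.32720431 263.90601281 223.56933862]
```

View pics/sw4.png

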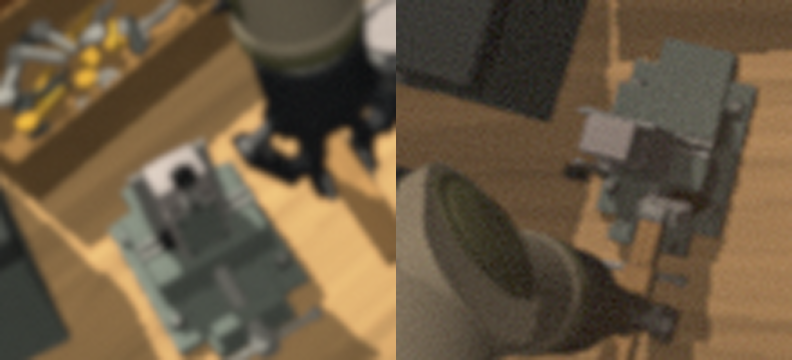

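The roller is back at (183,178) in the side crop, upright as before. I'll carry the brush back to the tub.

```bash
python3 -m inch '[[[0.4,-2.5,0],[0,0,0],1.5],[[0.8,-4.5,0],[0,0,0],1.5],[[0.9,-5,0],[0,0,0],1.5],[[0.9,-5,0],[0,0,0],1.5],[[0.9,-5,0],[0,0,0],1.5],[[0.9,-5,0],[0,0,0],1.5],[[0.9,-5,0],[0,0,0],1.5],[[0.9,-5,0],[0,0,0],1.5]]';python3 -m inch '[[[0.9,-5,0],[0,0,0],1.5],[[0.9,-5,0],[0,0,0],1.5],[[0.9,-5,0],[0,0,0],1.5],[[0.8,-3.5,0],[0,0,0],1.5],[[0.3,-2.5,0],[0,0,0],1.5],[[0,0,0],[0,0,0],1.5],[[0,0,0],[0,0,0],1.5]]'
python3 - <<'E'
from h import *
T=ctrl.read_state()["tcp_pos"]; print(T)
o=T+[-1.5,0,12]; ex=np.array([.974,-.227,0])
for n in("side","top"):
    f=grab(n); u,v=proj(f,[570,-317,180])[0].astype(int); save(f["image"][max(0,v-60):v+60,max(0,u-70):u+70],n+"5.png",5)
    for nm,x,z in(("tip",105,-60),("bend",80,7.5),("freeend",-85,7.5)): print(n,nm,((proj(f,o+ex*x+[0,0,z])[0]-[u-70,v-60])*5+2).round())
E
```

```text
clock: 13.8
tcp_pos: [533.1, -106.8, 223.3]
tcp_rot: [-0.0, 0.994, -0.113, 0.0]
wrist_force: [0.7, -0.0, -0.8]
gripper_width: 22.5
clock: 14.68
tcp_pos: [570.3, -314.3, 223.0]
tcp_rot: [-0.001, 0.994, -0.113, -0.0]
wrist_force: [0.5, -0.5, -0.8]
gripper_width: 22.5
[ 570.33714875 -314.27484684  223.04860306]
side tip [267. 234.]
side bend [288. 178.]
side freeend [435. 304.]
top tip [390. 137.]
top bend [399. 153.]
top freeend [328. 438.]
```

View pics/side5.png

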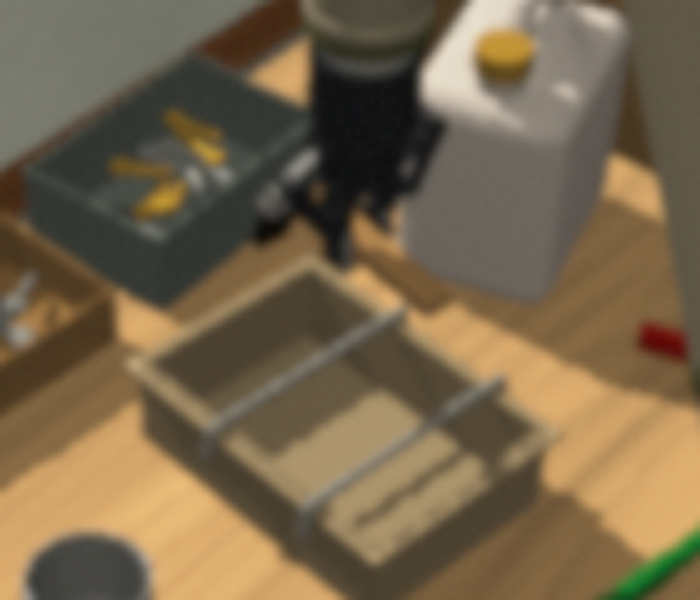

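View pics/top5.png

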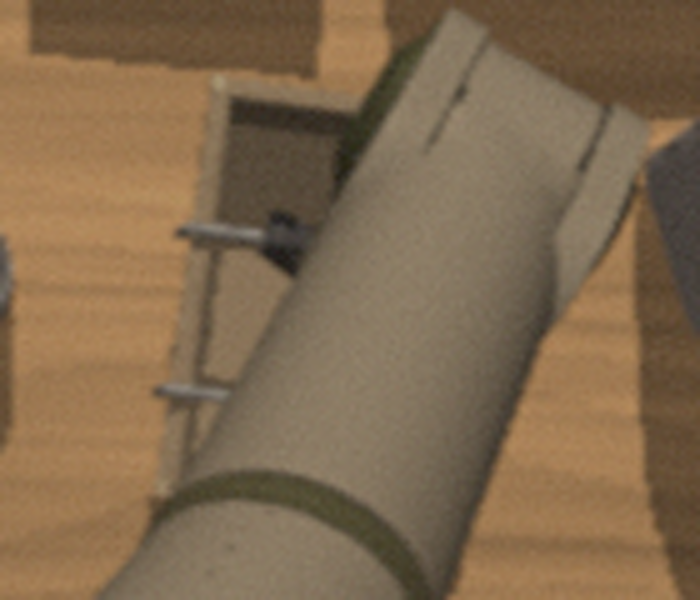

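The bristle end at (265,232) and handle end at about (437,298) match prediction, so the brush has not slipped. I'll lower it.

```bash
python3 -m inch '[[[0.1,-0.3,-2],[0,0,0],1.5],[[0,0,-3.5],[0,0,0],1.5],[[0,0,-3.5],[0,0,0],1.5],[[0,0,-2.5],[0,0,0],1.5],[[0,0,-1.5],[0,0,0],1.5],[[0,0,-0.7],[0,0,0],1.5],[[0,0,0],[0,0,0],1.5],[[0,0,0],[0,0,0],1.5]]'; python3 -m inch '[[[0,0,-0.4],[0,0,0],1.5],[[0,0,-0.3],[0,0,0],1.5],[[0,0,-0.2],[0,0,0],1.5],[[0,0,0],[0,0,0],1.5],[[0,0,0],[0,0,0],1.5]]' 
```

```text
clock: 15.78
tcp_pos: [571.6, -319.0, 87.1]
tcp_rot: [0.0, 0.993, -0.114, 0.001]
wrist_force: [0.4, -0.2, -0.6]
gripper_width: 22.6
clock: 16.4
tcp_pos: [571.2, -318.7, 77.3]
tcp_rot: [-0.0, 0.993, -0.114, -0.0]
wrist_force: [0.1, -0.3, -0.7]
gripper_width: 22.7
```

```bash
python3 -m inch '[[[0,0,-0.1],[0,0,0],1.5],[[0,0,-0.1],[0,0,0],1.5],[[0,0,0],[0,0,0],1.5]]' 
```

```text
clock: 16.77
tcp_pos: [571.3, -318.8, 75.9]
tcp_rot: [0.0, 0.993, -0.114, 0.0]
wrist_force: [-1.5, 1.5, 5.3]
gripper_width: 22.5
```

Contact with the bars (+5 N). I'll open gradually, then rise.

```bash
python3 -m inch '[[[0,0,0],[0,0,0],2.6],[[0,0,0],[0,0,0],3.5],[[0,0,0],[0,0,0],5],[[0,0,0],[0,0,0],7],[[0,0,0],[0,0,0],8.5],[[0,0,0],[0,0,0],8.5],[[0,0,0],[0,0,0],8.5],[[0,0,0],[0,0,0],8.5]]' && python3 -m inch '[[[0,0,1.5],[0,0,0],8.5],[[0,0,3],[0,0,0],8.5],[[0,0,4],[0,0,0],8.5],[[0,0,4],[0,0,0],8.5],[[0,0,3],[0,0,0],8.5],[[-4,-4,0],[0,0,0],8.5],[[-4,-4,0],[0,0,0],8.5]]';python3 -m inch '[[[-4,-4,0],[0,0,0],8.5],[[-4,-4,0],[0,0,0],8.5],[[-4,-4,0],[0,0,0],8.5],[[-4,-4,0],[0,0,0],8.5],[[0,0,0],[0,0,0],8.5],[[0,0,0],[0,0,0],8.5]]'
python3 - <<'E'
from h import *
for n in("side","top"):
    f=grab(n); save(f["image"],n+"6.png",1.5)
    for nm,c in(("brushtub",[570,-317,95]),):
        u,v=proj(f,c)[0].astype(int); save(f["image"][max(0,v-50):v+50,max(0,u-60):u+60],n+"6z.png",6)
E
sed -i 's/"can"//' /dev/null; python3 - <<'E'
from h import *
t=load("top"); W=xyz(t)
for nm,(u,v) in(("can",(195,145)),("tin",(234,161))):
    p=W[v-20:v+20,u-20:u+20].reshape(-1,3); p=p[(p[:,2]>66)&(p[:,2]<95)]; print(nm,cv2.minEnclosingCircle(p[:,:2].astype(np.float32)))
hsv=cv2.cvtColor(t["image"],cv2.COLOR_RGB2HSV); m=np.zeros(hsv.shape[:2],bool); m[140:200,300:325]=True; m&=hsv[...,1]>115
n,l,st,ce=cv2.connectedComponentsWithStats(m.astype(np.uint8)); k=1+np.argmax(st[1:,4]); q=W[l==k]; q=q[np.isfinite(q[:,0])]
A=np.c_[q[:,:2]-q[:,:2].mean(0),np.ones(len(q))]; print(st[k],"z",np.median(q[:,2]),"slope",np.linalg.lstsq(A,q[:,2],rcond=None)[0])
s=load("side"); print("roller side px",proj(s,[580,329,197]))
E
python3 meas.py | head -2
```

```text
clock: 17.77
tcp_pos: [571.2, -318.7, 75.3]
tcp_rot: [-0.0, 0.993, -0.114, -0.0]
wrist_force: [0.6, -0.2, 0.7]
gripper_width: 85.1
clock: 18.65
tcp_pos: [490.9, -399.3, 232.0]
tcp_rot: [0.001, 0.994, -0.113, 0.001]
wrist_force: [0.6, -0.6, -0.1]
gripper_width: 85.0
clock: 19.4
tcp_pos: [331.4, -558.5, 231.0]
tcp_rot: [-0.0, 0.993, -0.114, 0.0]
wrist_force: [1.0, 0.2, 0.4]
gripper_width: 85.0
can ((654.5361328125, 66.61163330078125), 44.3985481262207)
tin ((602.5913696289062, -67.16288757324219), 45.88877868652344)
[304 149  17  49 354] z 102.52902474233659 slope [-4.91530601e-02 -7.86759089e-02  1.01026212e+02]
roller side px [[113.01428883 262.20864691]]
[ 95.9 157.7] [ 94 157   5   3  10] [113.9  263.05] [112 261   5   5  20]
roller tri [580.4847885  328.86803871 193.11728709] top@197 [581.41638701 328.46036918 197.        ] side@197 [575.96327396 329.07059501 197.        ] [[0.40407662 0.52726468]] [[-0.61883537 -0.18015135]]sed: couldn't edit /dev/null: not a regular file
```

View pics/side6.png

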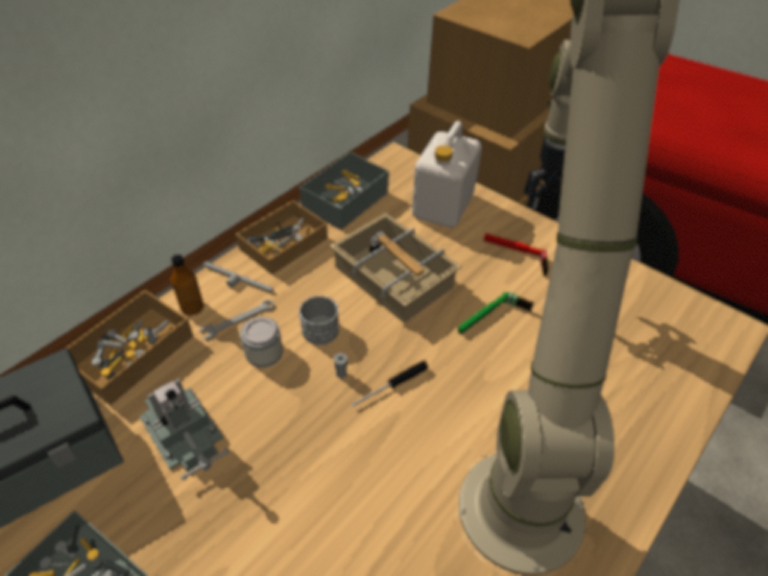

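View pics/side6z.png

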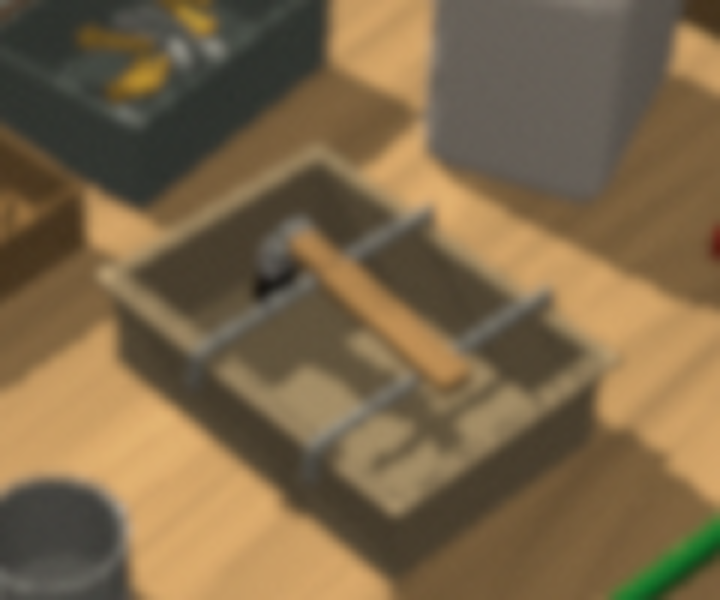

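View pics/top6.png

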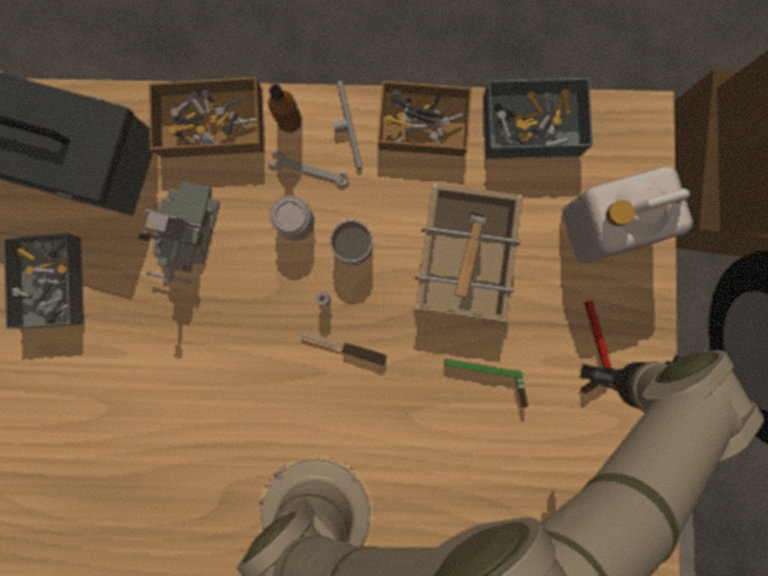

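The brush lies on both bars with its head inside the tub (side crop (275,260)). The roller, tin and can read as they did at the start. Handing in.

```bash
python3 -c "
from station import ctrl
print(ctrl.hand_in())"
```

```text
the job is handed in; nothing more can be done
None
```

I took the wooden brush from the tub and dipped it in the open tin, the tip about 45 mm below the rim. I then pushed the roller arm to about 0.6 rad towards the switch's +y side, let it spring back, and laid the brush across the bars again. I handed the job in just after 19.4 s on the robot's clock; no verdict was reported.

**Last checks:**
- **Brush:** released and resting on both bars with its head inside the tub. The handle's top is at about 102.5 mm, so its origin is near 88 mm. A rough slope fit to the noisy depth points gave about 0.09 rad at most, under the 0.15 limit.
- **Roller:** its pixels in both views are back where they started, to within half a pixel.
- **Tin and can:** both within 1 mm of where they began.

**Estimates and disagreements:**
- **Push angle:** the 0.6 rad comes from the top view and the distance moved, because the gripper hid the head in the side view. The wrist force then was about 3 N, roughly what the spring should give.
- **Roller height:** my two-view measurement put it 3–4 mm below the stated 197 mm, so I used 197.

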